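Sort intake stubs into long and short rows

ROBOT

A 7-joint arm with a two-finger parallel gripper is mounted at the origin on the work surface. World frame = base frame: x ahead of the robot, y to its left, z up, the work surface at z = 0. Lengths are in m, angles in rad, forces in N, time in s.
With the tool pointing down it reaches from about 0.35 to 0.9 m from the base axis. Payload 8.1 kg.
Tool frame: the origin (TCP) lies midway between the tips of the shut fingers; the grasp point (between the pads) lies 19 mm behind it (r.grip_point_offset is the distance from the TCP to the grasp point, in m); z points along the fingers, y is the line along which they close (so a half turn about z gives the same grasp; the last joint's range is limited). The gripper opens to 92 mm and grips with 3 to 60 N. Pads are 19 mm wide; open, the fingers measure 130 mm over their backs; the gripper's body (75 mm by 190 mm) begins 47 mm behind the grasp point.
Start: joints at [-1.263, 0.434, 0.025, 1.573, -0.012, 1.134, -0.075], TCP at [0.25, 0.573, 0.227] pointing down, gripper open.
Joint ranges: [-2.62, 2.62], [-0.44, 2.09], [-1.27, 1.32], [0.08, 2.57], [-1.32, 4.46], [0.12, 2], [-2.74, 2.74]. Speed limits (rad/s): [2.22, 2.22, 3.01, 3.01, 3.14, 3.14, 3.14].

INTERFACE

Orientations are given as a rotation vector (axis times angle).
In Python, from plant import telemetry, viewer, r gives the robot as it stands.
- The arm moves only by the tool move_arm, never from a script. Its argument "plan" is a list that holds one entry, the list of rows, each a list of 5 numbers: the closure, from -1 (fully open) to 1 (shut), so that 0 is half open, then the shift along the tool's x, y, z as a fraction of full scale, then the turn about the tool's z as a fraction of full scale. In form: [[[gripper, dx, dy, dz, turn], ...]]. A call has 1 to 12 rows; each row is the pose to reach, as a shift and turn from the pose commanded when the call began, along the tool's axes at that moment, turning the shorter way round; what a row does not reach only later rows make up. Full scale, the value 1, is 0.15 m for a shift and 180 degrees for a turn. A row lasts 1/12 s, in which the tool goes at most 41.7 mm and 7.16 degrees, less where a joint would pass 70% of its speed; a pose out of reach is approached as far as the arm can. A call with a number of a shift or a turn outside -1 to 1 is refused whole. A call with a gripper value outside its range is refused whole. The fingers move at their own pace and stop on an object; the grip force is fixed at half the most. Time passes only in rows, so rows that repeat a pose let the fingers close. It gives the time, the measured TCP pose, the force, the opening and the grip force at its end, in the units of the state.
- telemetry.sense(): the state, without advancing time (a new reading comes with each control period).
- viewer.camera(name): name is "side" or "top" or "wrist"; returns a dict with "frame" (480x640x3 uint8, red, green, blue), "range_z" (480x640 float32, m along the optical axis (not along the pixel's ray), 0 where there is no reading), "camera_matrix" (3x3 intrinsics, pixels), "k1" (the pictures are not rectified: a ray, as slopes to the right and down, at radius r is drawn at 1 + k1 r^2 times it, then the intrinsics apply), "R" (3x3) and "t" (3): a world point X has camera coordinates R X + t. Camera axes: x right, y down, z forward; pixel columns grow to the right and rows downward; lengths in m; the calibration is good to about 2 mm. A picture is of the moment at which its call begins.
- r.close_job(): hands the job in; it is judged then, once.
Trained networks look in a picture, given as the dict that the camera call returned (one of the last four; its "shot" number tells which), for a name from the list of things; names that differ only in an ending like _2 or _b are one class to them, and where a whole thing is asked for, a point or a joint stands for the part that bears it (a point fixed in the world has none). Each returns a list of dicts, best first, with "score" (0 to 1); they miss things now and then, are a little off and sometimes report something else, mostly with a low value. They report only what shows in the picture. A call takes as long as a camera call. They do not tell look-alikes from the thing itself.
- viewer.outline_of(picture, target): "pixels" (480x640 bool, what is visible of it) and "bbox" ([left, top, right, bottom] in pixels, round what is visible of it).
The state is a dict: "clock": time; "joints": joint angles; "joint_velocities": joint speeds; "joint_efforts": joint torques, N m; "eef_pos": TCP position; "tcp_rot": TCP orientation; "wrist_force": force on the tool from outside, world axes, zero at the start; "ft_torque": the same for the moment, N m; "width": opening from 0.0 (shut) to 1.0 (fully open); "gripper_force": force on a finger pad.
Only numpy, scipy, OpenCV 4.12 (cv2) and the standard library are available. Lean on these libraries where they do the work, as an engineer would, in place of code of your own. Each camera call takes 0.05 s, during which the arm holds its last target. There are 200 camera calls.

TASK

Sort the three loose intake stubs from the rubber mat by length into the two rows on the sorting board: each goes in the lane of the stub of its own length that already lies there. Set each one down gently, level on its flange and foot beside the one already there, square to the row, with its flange facing the same way and in line with that one's flange. Leave the two stubs already on the board, the timber block, the jar and the spanner where they are.

Things in the scene. Friction and masses are not known exactly. Their poses are not given: they have to be found in the camera images.
- long_a: Loose long stub, 90 long, ~240 g, on the mat: cast aluminium tube, diameter 34, axis 23 above the underside; square flange 46 x 46 x 8 on one end (face at x = -45); at the other end (x = +45) a bead of diameter 37, 6 wide, and a foot 30 wide, 14 long, flush with the flange's lower edge. Low rib on top. Origin: mid-length, on the underside; x along the tube, flange to foot, z up.
- long_b: The other loose long stub (90 long), on the mat; same shape, size and axes as long_a.
- short_a: The only loose short stub, on the mat: 64 long, ~214 g, otherwise the same as long_a. Origin: mid-length, on the underside; flange face at x = -32, foot end at x = +32, z up.
- pattern_long: Long stub (90 long, same shape and axes as long_a) already laid on the board: its lane is the long row, and it shows where flanges line up and which way they face. Loose, so do not push it.
- pattern_short: Short stub (64 long, same shape and axes as short_a) already laid in the board's other lane, the short row. Loose, so do not push it.
- long_a_flange (a point): Centre of the outer flange face of long_a, on its tube axis, 23 above the underside; axes as the stub's.
- long_b_flange (a point): Centre of the outer flange face of long_b, on its tube axis, 23 above the underside; axes as the stub's.
- short_a_flange (a point): Centre of the outer flange face of short_a, on its tube axis, 23 above the underside; axes as the stub's.
- board: Brown fixed board, 260 (x) x 300 (y) x 12 thick; dark battens 12 wide, 12 high along y at x = -124, 0, +124 bound two lanes centred at x = -62 and +62. Stubs lie across a lane at its middle, flange to -x; each row runs along y: the stub already laid is at y about -85, room at 0 and +85. Which lane is which, and on which side of the robot the board lies, varies. Origin: centre of underside.
- mat: Fixed black rubber mat, 280 x 280 x 3 thick, with the three loose stubs. Origin: centre of the underside.
- timber: Bystander: dark timber block 50 x 200 x 50 high beyond the work. Origin: centre of the underside; long side along y.
- jar: Bystander: closed glass jar, 64 in diameter, 85 high, at the robot's right. Origin: centre of the underside.
- wrench: Bystander: open-ended spanner 190 long, lying at the robot's left, lengthwise along its x. Origin on its underside.
Mind the look-alikes: they are no part of the job. What is shaped like the long_a but blue or red is not meant.

How it is judged:
At the end, for the whole second after the job is handed in: Each loose stub lies in the lane of the pattern of its length: flange within 12 mm of its flange line, mid-length within 16 mm, facing alike within 0.25 rad, level (0.1 rad, 5 mm), within 135 mm of mid-board along the row, at rest. Patterns within 15 mm, bystanders 20 mm, of their start (x of long_a_flange in the frame of pattern_long between -0.057 and -0.033 m and x of long_a in the frame of pattern_long between -0.016 and 0.016 m and angle between the x axis of each of long_a, long_b and the x axis of pattern_long, either way round below 0.25 rad and angle between each of long_a, long_b, short_a's own z axis and vertical below 0.1 rad and z of long_a in the frame of pattern_long between -0.005 and 0.005 m and y of long_a in the frame of board between -0.135 and 0.135 m and linear speed of each of long_a, long_b, short_a below 0.02 m/s and x of long_b_flange in the frame of pattern_long between -0.057 and -0.033 m and x of long_b in the frame of pattern_long between -0.016 and 0.016 m and z of long_b in the frame of pattern_long between -0.005 and 0.005 m and y of long_b in the frame of board between -0.135 and 0.135 m and x of short_a_flange in the frame of pattern_short between -0.044 and -0.02 m and x of short_a in the frame of pattern_short between -0.016 and 0.016 m and angle between the x axis of short_a and the x axis of pattern_short, either way round below 0.25 rad and z of short_a in the frame of pattern_short between -0.005 and 0.005 m and y of short_a in the frame of board between -0.135 and 0.135 m and distance of each of pattern_long, pattern_short from where it was at the start of the episode below 0.015 m and distance of each of timber, jar, wrench from where it was at the start of the episode below 0.02 m); the robot touches nothing.
It fails at once if a stub is dropped or banged down on the board (over 0.4 m/s within 30 mm above it, or over 150 N) ((z of long_a in the frame of board below 0.042 m and x of long_a in the frame of board between -0.13 and 0.13 m and y of long_a in the frame of board between -0.15 and 0.15 m and linear speed of long_a above 0.4 m/s) or (z of long_b in the frame of board below 0.042 m and x of long_b in the frame of board between -0.13 and 0.13 m and y of long_b in the frame of board between -0.15 and 0.15 m and linear speed of long_b above 0.4 m/s) or (z of short_a in the frame of board below 0.042 m and x of short_a in the frame of board between -0.13 and 0.13 m and y of short_a in the frame of board between -0.15 and 0.15 m and linear speed of short_a above 0.4 m/s) or contact force between any of long_a, long_b, short_a and board above 150 N).
It fails at once if a stub already on the board is moved over 15 mm (distance of any of pattern_long, pattern_short from where it was at the start of the episode above 0.015 m).
It fails at once if the timber, jar or wrench is moved over 20 mm (distance of any of timber, jar, wrench from where it was at the start of the episode above 0.02 m).
It also fails if it takes over 64 s, if anything falls off the work surface, if the arm or the gripper's body presses on something with over 40 N, if the wrist force passes 120 N, or if a joint passes its speed limit or range.

## Working session

There is one attempt and no reset: what is moved stays moved. The work goes in short steps, Python scripts to look and compute and a tool call to move; the robot and the scene stay as the last step left them, time stands still between calls to the robot, and variables do not carry over. Pictures are saved under pics/ and viewed, at most 10 in all, crops included, and the job is handed in when it is done.

Besides the shell and the picture viewer there is one more tool, called after "Request:" as name([rows], argument=value, ...), one row to a line, values as JSON. move_arm: Moves the arm, as the interface text tells. Shift numbers are shares of 0.15 m and turn numbers shares of 180 degrees, none past 1 either way. Its arguments: {"type":"object","properties":{"plan":{"type":"array"}},"required":["plan"]}

```bash
mkdir -p pics; ls; cat > h.py <<'E'
import numpy as np, cv2
from plant import telemetry, viewer, r
def cam(n,save=None):
    p=viewer.camera(n)
    if save: cv2.imwrite('pics/'+save,p['frame'][:,:,::-1])
    return p
def cloud(p):
    K=np.array(p['camera_matrix']);k=p['k1']
    v,u=np.mgrid[:480,:640]
    a=(u-K[0,2])/K[0,0];b=(v-K[1,2])/K[1,1]
    x,y=a.copy(),b.copy()
    for _ in range(8):
        s=1+k*(x*x+y*y);x,y=a/s,b/s
    z=p['range_z'].astype(float)
    c=np.stack([x*z,y*z,z],-1)
    w=(c-np.array(p['t']))@np.array(p['R'])
    w[z<=0]=np.nan
    return w
E
python3 - <<'E'
from h import *
s=telemetry.sense();print({k:np.round(v,3) for k,v in s.items()})
ims=[]
for n in ['top','side']:
    p=cam(n,n+'0.png'); w=cloud(p)
    print(n,p['k1'],np.round(p['R'],2).tolist(),np.round(p['t'],3))
    for t in ['long_a','short_a','pattern_long','pattern_short','board','mat','timber','jar','wrench']:
        for d in viewer.outline_of(p,t):
            q=w[d['pixels']];q=q[~np.isnan(q[:,0])]
            if len(q): print(t,round(d['score'],2),np.round(d['bbox']),np.round(np.median(q,0),3),np.round(np.percentile(q[:,2],98),3))
E
```

```text
pics
{'clock': np.float64(0.0), 'joints': array([-1.263,  0.435,  0.025,  1.574, -0.012,  1.134, -0.075]), 'joint_velocities': array([-0.   ,  0.001, -0.   ,  0.001, -0.001, -0.   ,  0.001]), 'joint_efforts': array([-1.0000e-03, -6.6786e+01,  9.8500e-01, -3.1445e+01, -6.0000e-02,
        4.4000e-02,  0.0000e+00]), 'eef_pos': array([0.249, 0.573, 0.226]), 'tcp_rot': array([-6.410e-01, -3.075e+00,  2.000e-03]), 'wrist_force': array([-0.429, -0.445, -0.079]), 'ft_torque': array([-0.063,  0.038, -0.071]), 'gripper_force': np.float64(0.0), 'width': np.float64(1.001)}
top -0.08798720121547947 [[0.02, -1.0, 0.02], [-0.99, -0.02, -0.16], [0.16, -0.02, -0.99]] [-0.011  0.538  1.047]
long_a 0.94 [366. 320. 396. 359.] [ 0.322 -0.153  0.038] 0.048
long_a 0.94 [253. 311. 291. 347.] [0.334 0.109 0.037] 0.047
long_a 0.91 [402. 195. 422. 230.] [ 0.622 -0.227  0.041] 0.051
long_a 0.68 [457. 328. 483. 366.] [ 0.301 -0.353  0.038] 0.049
long_a 0.66 [359. 253. 395. 275.] [ 0.497 -0.138  0.041] 0.051
long_a 0.64 [496. 288. 535. 322.] [ 0.396 -0.484  0.037] 0.049
short_a 0.75 [415. 254. 444. 286.] [ 0.481
[... 868 characters left out ...]
7] 0.047
long_a 0.55 [382. 299. 426. 332.] [ 0.617 -0.239  0.038] 0.051
short_a 0.8 [340. 331. 375. 365.] [ 0.481 -0.281  0.038] 0.05
pattern_long 0.92 [314. 209. 358. 237.] [0.608 0.076 0.045] 0.059
pattern_long 0.23 [338. 332. 374. 366.] [ 0.481 -0.281  0.039] 0.05
pattern_short 0.66 [275. 229. 304. 253.] [0.486 0.068 0.044] 0.06
pattern_short 0.64 [244. 138. 301. 161.] [0.606 0.484 0.007] 0.012
board 0.9 [233. 168. 371. 272.] [0.55  0.164 0.013] 0.027
mat 0.95 [286. 260. 459. 396.] [ 0.556 -0.225  0.003] 0.006
timber 0.75 [371. 194. 433. 261.] [ 0.756 -0.02   0.048] 0.053
jar 0.6 [417. 389. 457. 439.] [ 0.53  -0.475  0.075] 0.087
wrench 0.66 [244. 139. 300. 162.] [0.61  0.484 0.007] 0.012
```

```bash
cat > an.py <<'E'
from h import *
def objs(w,base,zmin=None,mask=None):
    # connected comps of pts above base+0.012
    m=(w[:,:,2]>base+0.014)&(w[:,:,2]<base+0.07)
    if mask is not None: m&=mask
    n,l=cv2.connectedComponents(m.astype(np.uint8))
    for i in range(1,n):
        q=w[l==i]
        if len(q)<150: continue
        yield l==i,q
def axis(q,base):
    hi=q[(q[:,2]>base+0.030)]
    (cx,cy),(a,b),ang=cv2.minAreaRect((hi[:,:2]*1000).astype(np.float32))
    t=np.radians(ang); 
    if a<b: t+=np.pi/2; a,b=b,a
    d=np.array([np.cos(t),np.sin(t)]);c=np.array([cx,cy])/1000
    s=(hi[:,:2]-c)@d; f=(hi[:,:2]-c)@np.array([-d[1],d[0]])
    L=a/1000
    e1=hi[s>L/2-.009];e0=hi[s<-L/2+.009]
    w1=np.ptp(f[s>L/2-.008]);w0=np.ptp(f[s<-L/2+.008])
    if w1>w0: d=-d
    return c,np.degrees(np.arctan2(d[1],d[0])),a,b,w0,w1,np.percentile(hi[:,2],95)
E
python3 - <<'E'
from an import *
p=cam('top'); w=cloud(p)
I=p['frame']
for m,q in objs(w,0.003):
    c,an,*o=axis(q,.003)
    print(np.round(c,3),'x-axis deg',round(an,1),'L,W',np.round(o,3),I[m].mean(0).round(),len(q))
cv2.imwrite('pics/a.png',cv2.resize(I[130:380,180:500,::-1],None,fx=2.4,fy=2.4,interpolation=cv2.INTER_CUBIC))
E
```

```text
[ 0.813 -0.597] x-axis deg 51.2 L,W [9.5542e+01 7.4923e+01 1.7000e-02 1.0000e-03 3.5000e-02] [54. 57. 60.] 1642
[ 0.77  -0.002] x-axis deg 91.0 L,W [2.00753e+02 5.31880e+01 5.20000e-02 5.10000e-02 5.30000e-02] [59. 35. 22.] 1867
[0.694 0.641] x-axis deg 89.8 L,W [1.59578e+02 1.06973e+02 1.04000e-01 9.40000e-02 7.00000e-02] [114. 112. 115.] 2147
[0.618 0.085] x-axis deg 0.9 L,W [9.1065e+01 4.5022e+01 4.5000e-02 3.5000e-02 5.9000e-02] [96. 81. 76.] 1195
[ 0.63  -0.229] x-axis deg 1.1 L,W [9.0493e+01 4.5970e+01 4.6000e-02 3.1000e-02 5.0000e-02] [134. 132. 136.] 544
[ 0.627 -0.658] x-axis deg -90.2 L,W [1.58042e+02 1.05692e+02 8.00000e-03 1.10000e-02 6.80000e-02] [42. 44. 46.] 1482
[0.565 0.641] x-axis deg 90.1 L,W [1.59553e+02 1.05591e+02 1.03000e-01 1.10000e-02 6.90000e-02] [82. 82. 85.] 2186Traceback (most recent call last):
  File "<stdin>", line 5, in <module>
  File "an.py", line 20, in axis
    w1=np.ptp(f[s>L/2-.008]);w0=np.ptp(f[s<-L/2+.008])
    return _methods._ptp(a, axis=axis, out=out, **kwargs)
           ~~~~~~~~~~~~~^^^^^^^^^^^^^^^^^^^^^^^^^^^^^^^^^
    umr_maximum(a, axis, None, out, keepdims),
    ~~~~~~~~~~~^^^^^^^^^^^^^^^^^^^^^^^^^^^^^^
ValueError: zero-size array to reduction operation maximum which has no identity
```

```bash
cat > top.py <<'E'
from an import *
def run(n='top',save=None):
    p=cam(n); w=cloud(p); I=p['frame']
    roi=(w[:,:,0]>.27)&(w[:,:,0]<.7)&(w[:,:,1]>-.40)&(w[:,:,1]<.33)
    for m,q in list(objs(w,0.003,mask=roi&(w[:,:,1]<0.01)))+list(objs(w,.012,mask=roi&(w[:,:,1]>0.01))):
        try:
            c,an,*o=axis(q,.003 if c0(q) else .012)
            print(np.round(c,3),'x-axis deg',round(an,1),'L,W',np.round(o,3),I[m].mean(0).round(),len(q))
        except Exception as e: print('err',q.mean(0),len(q))
    if save: cv2.imwrite(save,cv2.resize(I[130:380,180:500,::-1],None,fx=2.4,fy=2.4,interpolation=cv2.INTER_CUBIC))
c0=lambda q:q[:,1].mean()<0.01
E
python3 -c "
import top;top.run(save='pics/a.png')"
```

```text
[ 0.63 -0.23] x-axis deg 0.5 L,W [9.1472e+01 4.4246e+01 4.4000e-02 3.3000e-02 5.0000e-02] [134. 132. 136.] 542
[ 0.497 -0.143] x-axis deg -98.4 L,W [8.8711e+01 4.5661e+01 3.2000e-02 4.6000e-02 5.0000e-02] [138. 136. 141.] 530
[ 0.485 -0.275] x-axis deg -33.3 L,W [6.5272e+01 4.6780e+01 3.4000e-02 4.7000e-02 5.1000e-02] [131. 129. 134.] 425
[ 0.322 -0.156] x-axis deg -145.4 L,W [8.9908e+01 4.6106e+01 3.1000e-02 4.6000e-02 4.7000e-02] [ 25.  54. 120.] 561
[ 0.31  -0.357] x-axis deg -176.9 L,W [7.9351e+01 3.0563e+01 2.6000e-02 3.1000e-02 4.5000e-02] [123.  20.  18.] 475
[0.617 0.084] x-axis deg -0.4 L,W [9.0939e+01 4.4053e+01 3.2000e-02 4.4000e-02 5.9000e-02] [133. 130. 134.] 546
[0.492 0.078] x-axis deg -1.9 L,W [6.4675e+01 4.5123e+01 3.2000e-02 4.5000e-02 5.9000e-02] [136. 134. 137.] 409
[0.34  0.109] x-axis deg -44.1 L,W [8.8808e+01 4.4577e+01 1.2000e-02 4.5000e-02 4.8000e-02] [ 23.  52. 119.] 553
```

View pics/a.png

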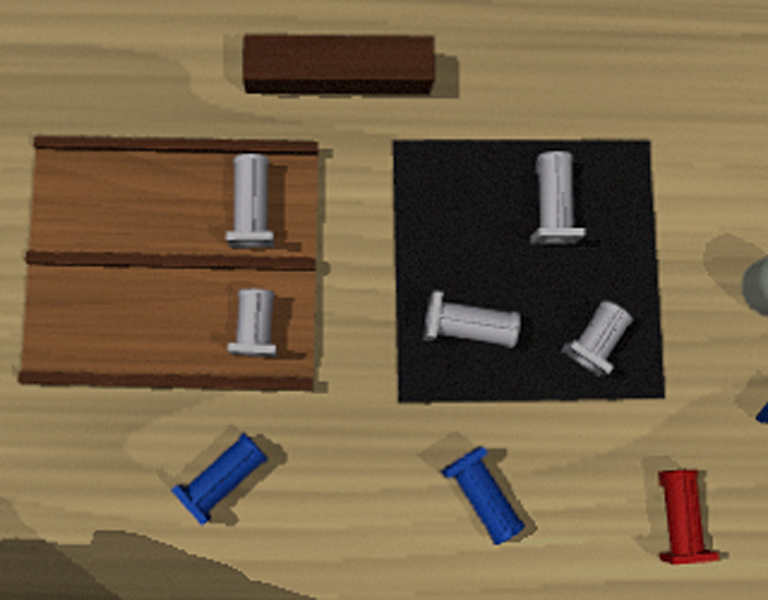

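```bash
cat > go.py <<'E'
import sys; from h import *
from scipy.spatial.transform import Rotation as Ro
s=telemetry.sense();R=Ro.from_rotvec(s['tcp_rot']).as_matrix();P=s['eef_pos']
psi=np.degrees(np.arctan2(R[1,0],R[0,0]))
print('t',round(float(s['clock']),2),'pos',np.round(P,4),'psi',round(psi,2),'tilt',np.round(R[:2,2],3),'w',round(float(s['width']),3),'f',np.round(s['wrist_force'],1),'j',np.round(s['joints'],2))
if len(sys.argv)>4:
    T=np.array(list(map(float,sys.argv[1:4])));yaw=float(sys.argv[4])
    d=R.T@(T-P)/.15; print('tool shift frac',np.round(d,3),'turn',round(-((yaw-psi+180)%360-180)/180,3))
E
python3 -c "
import top;top.run('side')"; python3 go.py 0.63 -0.23 0.15 180
```

```text
[ 0.493 -0.141] x-axis deg -103.8 L,W [9.4095e+01 4.6502e+01 3.0000e-02 4.7000e-02 5.0000e-02] [126. 130. 130.] 690
[ 0.63  -0.231] x-axis deg 0.4 L,W [9.2155e+01 5.0189e+01 5.0000e-02 3.0000e-02 4.9000e-02] [116. 120. 121.] 734
[ 0.321 -0.155] x-axis deg -149.1 L,W [9.3024e+01 4.7016e+01 3.1000e-02 4.7000e-02 4.6000e-02] [ 22.  54. 109.] 822
[ 0.485 -0.276] x-axis deg -32.7 L,W [6.3966e+01 4.9516e+01 3.1000e-02 5.0000e-02 5.0000e-02] [126. 130. 131.] 613
[ 0.31  -0.358] x-axis deg -175.6 L,W [8.0510e+01 3.1139e+01 2.9000e-02 3.1000e-02 4.5000e-02] [119.  20.  16.] 893
[0.618 0.089] x-axis deg 4.4 L,W [9.2842e+01 4.9671e+01 4.8000e-02 2.9000e-02 6.0000e-02] [110. 113. 114.] 519
[0.493 0.077] x-axis deg -2.2 L,W [6.5348e+01 5.0714e+01 3.5000e-02 5.1000e-02 5.9000e-02] [114. 116. 116.] 422
[0.34  0.115] x-axis deg -35.5 L,W [9.3184e+01 4.4268e+01 1.1000e-02 3.9000e-02 4.7000e-02] [ 22.  56. 115.] 484
t 1.15 pos [0.2496 0.573  0.2267] psi 156.46 tilt [0. 0.] w 0.999 f [ 0.  -0.1 -0.4] j [-1.26  0.43  0.02  1.57 -0.01  1.13 -0.08]
tool shift frac [-4.463 -3.895  0.511] turn -0.131
```

Request:
move_arm([
  [[-1,-1,-0.87,0,0],[-1,-1,-0.87,0,0],[-1,-1,-0.87,0,0],[-1,-1,-0.87,0,0],[-1,-1,-0.87,0,0],[-1,-1,-0.87,0,0]],
])

```text
clock: 1.65
eef_pos: [0.339, 0.3866, 0.2271]
tcp_rot: [0.654, 3.071, -0.004]
wrist_force: [0.7, 0.3, 0.3]
width: 1.0
gripper_force: 0.0
```

Request:
move_arm([
  [[-1,-1,-0.87,0,0],[-1,-1,-0.87,0,0],[-1,-1,-0.87,0,0],[-1,-1,-0.87,0,0],[-1,-1,-0.87,0,0],[-1,-1,-0.87,0,0]],
])

```text
clock: 2.15
eef_pos: [0.4233, 0.2074, 0.2271]
tcp_rot: [0.654, 3.071, -0.002]
wrist_force: [-0.6, 0.3, -0.2]
width: 0.999
gripper_force: 0.0
```

Request:
move_arm([
  [[-1,-1,-0.87,0,0],[-1,-1,-0.87,0,0],[-1,-1,-0.87,0,0],[-1,-1,-0.87,0,0],[-1,-1,-0.87,0,0],[-1,-1,-0.87,0,0]],
])

```text
clock: 2.65
eef_pos: [0.5082, 0.0276, 0.2272]
tcp_rot: [0.653, 3.07, -0.004]
wrist_force: [0.0, -0.6, 2.0]
width: 0.998
gripper_force: 0.0
```

Request:
move_arm([
  [[-1,-1,-0.87,0,0],[-1,-1,-0.87,0,0],[-1,-1,-0.87,0,0],[-1,-1,-0.87,0,0],[-1,-1,-0.87,0,0],[-1,-1,-0.87,0,0],[-1,-1,-0.87,0,0]],
])

```text
clock: 3.23
eef_pos: [0.5916, -0.1468, 0.2263]
tcp_rot: [-0.646, -3.074, 0.001]
wrist_force: [0.1, 0.6, -0.5]
width: 1.0
gripper_force: 0.0
```

```bash
python3 go.py 0.63 -0.23 0.17 180
```

```text
t 3.23 pos [ 0.5916 -0.1468  0.2263] psi 156.27 tilt [-0.    -0.001] w 1.0 f [ 0.1  0.6 -0.5] j [-0.11  0.42  0.38  1.64 -0.17  1.12  1.47]
tool shift frac [-0.458 -0.405  0.376] turn -0.132
```

Request:
move_arm([
  [[-1,-0.458,-0.405,0.37,-0.132],[-1,-0.458,-0.405,0.37,-0.132],[-1,-0.458,-0.405,0.37,-0.132],[-1,-0.458,-0.405,0.37,-0.132],[-1,-0.458,-0.405,0.37,-0.132],[-1,-0.458,-0.405,0.37,-0.132],[-1,-0.458,-0.405,0.37,-0.132]],
])

```text
clock: 3.82
eef_pos: [0.6304, -0.226, 0.1718]
tcp_rot: [-0.007, 3.141, 0.002]
wrist_force: [-0.2, 0.7, -0.2]
width: 1.002
gripper_force: 0.0
```

```bash
cat > wr.py <<'E'
from an import *
import sys
base=float(sys.argv[1]) if len(sys.argv)>1 else .003
p=cam('wrist',sys.argv[2] if len(sys.argv)>2 else None); w=cloud(p)
print(np.round(p['t'],3))
for m,q in objs(w,base):
    try:
        c,an,*o=axis(q,base); print(np.round(c,4),'deg',round(an,1),np.round(o,3),len(q))
    except Exception as e: print('err',np.round(q.mean(0),3),len(q))
E
python3 wr.py .003 w1.png; python3 go.py .63 -.23 .008 180
```

```text
[ 0.229 -0.625  0.161]
[ 0.4912 -0.2742] deg 140.6 [6.1554e+01 3.5169e+01 3.4000e-02 9.0000e-03 4.8000e-02] 3765
[ 0.4982 -0.1419] deg -98.6 [9.1156e+01 4.7143e+01 3.2000e-02 4.7000e-02 5.0000e-02] 8355
[ 0.5452 -0.4449] deg -1.4 [6.1775e+01 2.5910e+01 1.5000e-02 1.6000e-02 6.2000e-02] 3780
[ 0.6315 -0.2309] deg 0.7 [9.0852e+01 4.6111e+01 4.6000e-02 3.3000e-02 5.0000e-02] 5854
err [0.681 0.025 0.023] 377
t 3.87 pos [ 0.6305 -0.2262  0.172 ] psi -179.74 tilt [0.001 0.001] w 1.002 f [-0.5  0.5 -0.2] j [ 0.09  0.56  0.28  1.54 -0.17  1.07  1.98]
tool shift frac [ 0.004 -0.026  1.093] turn 0.001
```

View pics/w1.png

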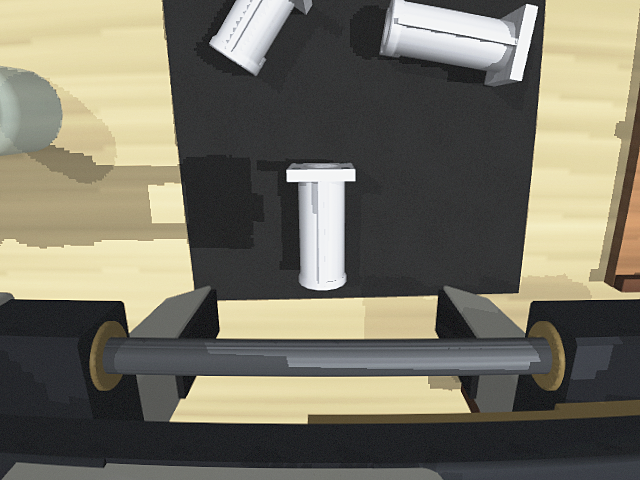

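Request:
move_arm([
  [[-1,-0.005,-0.031,0.25,0],[-1,-0.005,-0.031,0.5,0],[-1,-0.005,-0.031,0.7,0],[-1,-0.005,-0.031,0.9,0],[-1,-0.005,-0.031,1,0],[-1,-0.005,-0.031,1,0]],
])

```text
clock: 4.37
eef_pos: [0.6286, -0.2305, 0.0179]
tcp_rot: [0.007, -3.136, -0.003]
wrist_force: [-0.8, -0.1, 1.1]
width: 1.003
gripper_force: 0.0
```

```bash
python3 go.py .6315 -.231 .009 -179.3
```

```text
t 4.37 pos [ 0.6286 -0.2305  0.0179] psi -179.74 tilt [-0.005  0.002] w 1.003 f [-0.8 -0.1  1.1] j [ 0.13  0.73  0.23  1.65 -0.21  0.79  2.03]
tool shift frac [-0.02  -0.003  0.059] turn -0.002
```

Request:
move_arm([
  [[-1,-0.005,0,0.055,0],[-0.3,-0.005,0,0.055,0],[1,-0.005,0,0.055,0],[1,-0.005,0,0.055,0],[1,-0.005,0,0.055,0],[1,-0.005,0,0.055,0],[1,-0.005,0,0.055,0],[1,-0.005,0,0.055,0],[1,-0.005,0,0.055,0]],
])

```text
clock: 5.12
eef_pos: [0.6315, -0.233, 0.0131]
tcp_rot: [-0.006, 3.141, -0.0]
wrist_force: [-0.1, 0.4, -0.4]
width: 0.466
gripper_force: 0.0
```

Request:
move_arm([
  [[1,0,0.005,0.03,0],[1,0,0.005,0.03,0],[1,0,0.005,0.03,0],[1,0,0.005,0.03,0],[1,0,0.005,0.03,0]],
])

```text
clock: 5.53
eef_pos: [0.6309, -0.2323, 0.008]
tcp_rot: [0.006, -3.141, -0.0]
wrist_force: [-0.1, 0.0, -2.5]
width: 0.362
gripper_force: 30.0
```

Request:
move_arm([
  [[1,0,0,-0.1,0],[1,0,0,-0.3,0],[1,0,0,-0.55,0],[1,0,0.2,-0.8,0],[1,0,0.5,-0.8,0],[1,0,0.75,-0.8,0],[1,0,1,-0.8,0],[1,0,1,-0.8,0]],
])

```text
clock: 6.2
eef_pos: [0.6311, -0.0695, 0.1282]
tcp_rot: [0.025, -3.141, -0.012]
wrist_force: [-0.3, 1.4, -3.6]
width: 0.36
gripper_force: 30.0
```

Request:
move_arm([
  [[1,0,0.25,0,0],[1,0,0.5,0,0],[1,0,0.75,0,0],[1,0,1,0,0],[1,0,1,0,0],[1,0,1,0,0]],
])

```text
clock: 6.7
eef_pos: [0.6297, 0.0715, 0.1279]
tcp_rot: [0.015, -3.14, -0.002]
wrist_force: [0.3, -1.1, -1.7]
width: 0.359
gripper_force: 30.0
```

```bash
python3 wr.py .012 w2.png; python3 go.py .6185 .255 .129 180
```

```text
[-0.065 -0.614  0.12 ]
[ 0.5061 -0.1071] deg -8.1 [4.1252e+01 2.1722e+01 1.0000e-02 1.0000e-02 5.1000e-02] 3091
[0.5088 0.0787] deg -178.7 [3.5984e+01 3.3760e+01 3.1000e-02 3.4000e-02 5.7000e-02] 4280
[0.5867 0.0859] deg 91.6 [4.6150e+01 2.4853e+01 2.4000e-02 1.8000e-02 5.9000e-02] 2936
[0.6431 0.1012] deg -177.6 [2.207e+01 2.442e+00 2.000e-03 2.000e-03 4.600e-02] 156
[0.7464 0.0362] deg -92.9 [1.2056e+01 2.6130e+00 3.0000e-03 3.0000e-03 4.9000e-02] 306
[ 0.7517 -0.095 ] deg -87.6 [1.1998e+01 9.2720e+00 9.0000e-03 9.0000e-03 5.1000e-02] 241
t 6.75 pos [0.6299 0.0685 0.1281] psi -179.65 tilt [-0.001 -0.   ] w 0.365 f [ 0.2 -0.8 -2.8] j [-0.36  0.54  0.25  1.68 -0.16  0.94  1.53]
tool shift frac [ 0.069  1.244 -0.006] turn 0.002
```

View pics/w2.png

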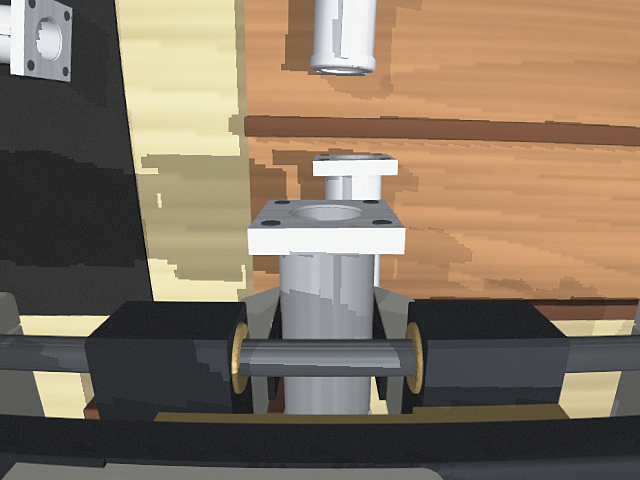

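Request:
move_arm([
  [[1,0.07,0.25,0,0],[1,0.07,0.5,0,0],[1,0.07,0.75,0,0],[1,0.07,1,0,0],[1,0.07,1,0,0]],
])

```text
clock: 7.17
eef_pos: [0.6179, 0.227, 0.1281]
tcp_rot: [0.019, -3.141, -0.009]
wrist_force: [-0.4, 2.3, -2.6]
width: 0.365
gripper_force: 30.0
```

Request:
move_arm([
  [[1,0,0.24,0,0],[1,0,0.24,0.15,0],[1,0,0.24,0.3,0],[1,0,0.24,0.4,0],[1,0,0.24,0.4,0],[1,0,0.24,0.4,0]],
])

```text
clock: 7.67
eef_pos: [0.6191, 0.2514, 0.0679]
tcp_rot: [0.003, -3.14, 0.003]
wrist_force: [0.4, -0.1, -1.5]
width: 0.361
gripper_force: 30.0
```

```bash
python3 go.py .6185 .255 .017 180
```

```text
t 7.67 pos [0.6191 0.2514 0.0679] psi -179.91 tilt [-0.001 -0.002] w 0.361 f [ 0.4 -0.1 -1.5] j [-0.61  0.66  0.23  1.63 -0.18  0.87  1.26]
tool shift frac [0.004 0.025 0.339] turn 0.001
```

Request:
move_arm([
  [[1,0,0.02,0.08,0],[1,0,0.02,0.16,0],[1,0,0.02,0.23,0],[1,0,0.02,0.28,0],[1,0,0.02,0.31,0],[1,0,0.02,0.31,0],[1,0,0.02,0.31,0],[1,0,0.02,0.32,0],[1,0,0.02,0.33,0],[1,0,0.02,0.33,0]],
])

```text
clock: 8.5
eef_pos: [0.6191, 0.2568, 0.0191]
tcp_rot: [-0.006, 3.141, 0.0]
wrist_force: [-0.5, 0.1, -2.5]
width: 0.364
gripper_force: 30.0
```

Request:
move_arm([
  [[1,0,0,0.007,0],[1,0,0,0.013,0],[1,0,0,0.018,0],[1,0,0,0.018,0]],
])

```text
clock: 8.83
eef_pos: [0.6192, 0.2568, 0.0169]
tcp_rot: [-0.006, 3.141, 0.0]
wrist_force: [-2.2, -0.8, 3.2]
width: 0.362
gripper_force: 30.0
```

Request:
move_arm([
  [[0.1,0,0,0,0],[-0.2,0,0,0,0],[-0.2,0,0,0,0],[-0.2,0,0,0,0],[-0.2,0,0,-0.1,0],[-0.2,0,0,-0.25,0],[-0.2,0,0,-0.45,0],[-0.2,0,0,-0.7,0],[-0.2,0,0,-0.9,0],[-0.2,0,0,-0.9,0]],
])

```text
clock: 9.67
eef_pos: [0.6227, 0.2579, 0.1584]
tcp_rot: [-0.005, 3.132, 0.007]
wrist_force: [2.1, -0.5, -0.0]
width: 0.6
gripper_force: 0.0
```

```bash
python3 wr.py .012; python3 -c "
import top;top.run()"; python3 go.py .498 -.142 .15 180
```

```text
[-0.256 -0.615  0.143]
[0.4995 0.0802] deg 179.1 [5.4149e+01 3.2530e+01 3.3000e-02 3.0000e-02 5.7000e-02] 5218
[0.6193 0.2558] deg 0.4 [9.1241e+01 4.5556e+01 4.6000e-02 3.4000e-02 5.9000e-02] 6883
[0.6193 0.0857] deg -0.2 [9.1225e+01 4.7530e+01 3.2000e-02 4.7000e-02 5.9000e-02] 7303
[0.7602 0.0307] deg 10.3 [2.9778e+01 9.0850e+00 9.0000e-03 6.0000e-03 5.1000e-02] 226
[ 0.497 -0.142] x-axis deg -98.9 L,W [8.7918e+01 4.5802e+01 3.4000e-02 4.6000e-02 5.0000e-02] [124. 122. 126.] 535
[ 0.485 -0.275] x-axis deg -33.2 L,W [6.5125e+01 4.6876e+01 3.5000e-02 4.7000e-02 5.1000e-02] [172. 169. 175.] 420
[ 0.321 -0.155] x-axis deg -146.9 L,W [8.9632e+01 4.5805e+01 2.8000e-02 4.6000e-02 4.7000e-02] [ 35.  72. 155.] 564
[ 0.31  -0.358] x-axis deg -172.0 L,W [8.0786e+01 3.1481e+01 2.6000e-02 3.1000e-02 4.6000e-02] [154.  28.  26.] 483
[0.618 0.086] x-axis deg 2.5 L,W [9.0651e+01 4.4384e+01 4.4000e-02 3.2000e-02 5.9000e-02] [129. 126. 130.] 543
[0.6   0.255] x-axis deg -0.3 L,W [5.6418e+01 4.7291e+01 3.0000e-02 4.7000e-02 5.9000e-02] [160. 157. 160.] 372
[0.492 0.078] x-axis deg -1.8 L,W [6.4592e+01 4.5334e+01 3.2000e-02 4.5000e-02 5.9000e-02] [179. 175. 179.] 411
[0.339 0.109] x-axis deg -44.5 L,W [8.7038e+01 4.4857e+01 1.0000e-02 4.5000e-02 4.8000e-02] [ 33.  71. 156.] 553
t 9.77 pos [0.6199 0.2571 0.1528] psi -179.78 tilt [0.003 0.002] w 0.599 f [-0.6 -0.2 -0.8] j [-0.63  0.57  0.25  1.55 -0.16  1.03  1.24]
tool shift frac [ 0.823 -2.658  0.012] turn 0.001
```

Request:
move_arm([
  [[-0.4,0.1,-0.25,0,0],[-0.6,0.2,-0.5,0,0],[-1,0.3,-0.75,0,0],[-1,0.3,-1,0,0],[-1,0.3,-1,0,0]],
])

```text
clock: 10.18
eef_pos: [0.5731, 0.0967, 0.1502]
tcp_rot: [-0.009, -3.139, 0.008]
wrist_force: [0.3, -0.6, 0.3]
width: 0.914
gripper_force: 0.0
```

Request:
move_arm([
  [[-1,0.1,-0.25,0,0],[-1,0.2,-0.5,0,0],[-1,0.3,-0.75,0,0],[-1,0.3,-1,0,0],[-1,0.3,-1,0,0]],
])

```text
clock: 10.6
eef_pos: [0.5282, -0.0523, 0.1505]
tcp_rot: [-0.009, -3.14, 0.006]
wrist_force: [0.0, -0.5, 0.0]
width: 0.999
gripper_force: 0.0
```

Request:
move_arm([
  [[-1,0.22,-0.25,0,0.549],[-1,0.22,-0.5,0,0.549],[-1,0.22,-0.65,0,0.549],[-1,0.22,-0.65,0,0.549],[-1,0.22,-0.65,0,0.549],[-1,0.22,-0.65,0,0.549],[-1,0.22,-0.65,0,0.549],[-1,0.22,-0.65,0,0.549],[-1,0.22,-0.65,0,0.549],[-1,0.22,-0.65,0,0.549],[-1,0.22,-0.65,0,0.549],[-1,0.22,-0.65,0,0.549]],
])

```text
clock: 11.6
eef_pos: [0.4972, -0.1408, 0.1502]
tcp_rot: [-2.143, -2.295, 0.002]
wrist_force: [0.7, 0.3, -0.6]
width: 0.999
gripper_force: 0.0
```

```bash
python3 wr.py .003; python3 go.py .498 -.142 .014 81.4
```

```text
[-0.487 -0.182  0.269]
err [0.68  0.023 0.023] 415
[ 0.4983 -0.1421] deg -98.2 [9.113e+01 4.610e+01 3.400e-02 4.600e-02 5.000e-02] 6745
[ 0.3239 -0.1557] deg -146.8 [9.1727e+01 4.6357e+01 3.1000e-02 4.6000e-02 4.7000e-02] 6404
[ 0.4849 -0.277 ] deg -36.2 [6.3779e+01 4.4559e+01 1.1000e-02 4.5000e-02 5.0000e-02] 2998
t 11.65 pos [ 0.4973 -0.1406  0.1501] psi 93.43 tilt [-0.002 -0.   ] w 1.002 f [-0.  -0.2  0.1] j [-0.35  0.4   0.7   1.97 -0.33  0.89  0.58]
tool shift frac [-0.01   0.006  0.907] turn 0.067
```

Request:
move_arm([
  [[-1,-0.01,0.01,0.2,0.067],[-1,-0.01,0.01,0.4,0.067],[-1,-0.01,0.01,0.6,0.067],[-1,-0.01,0.01,0.8,0.067],[-1,-0.01,0.01,0.9,0.067],[-1,-0.01,0.01,0.92,0.067],[-1,-0.01,0.01,0.92,0.067]],
])

```text
clock: 12.23
eef_pos: [0.4981, -0.1425, 0.012]
tcp_rot: [-2.364, -2.066, 0.004]
wrist_force: [-0.1, 0.5, 1.0]
width: 0.999
gripper_force: 0.0
```

```bash
python3 go.py .4983 -.142 .008 81.6
```

```text
t 12.23 pos [ 0.4981 -0.1425  0.012 ] psi 82.31 tilt [-0.003  0.   ] w 0.999 f [-0.1  0.5  1. ] j [-0.23  0.62  0.57  2.07 -0.57  0.62  0.61]
tool shift frac [0.003 0.001 0.026] turn 0.004
```

Request:
move_arm([
  [[0,0,0,0.02,0.003],[1,0,0,0.02,0.003],[1,0,0,0.02,0.003],[1,0,0,0.02,0.003],[1,0,0,0.02,0.003],[1,0,0,0.02,0.003],[1,0,0,0.02,0.003],[1,0,0,0.02,0.003],[1,0,0,0.02,0.003],[1,0,0,0.02,0.003],[1,0,0,0.02,0.003],[1,0,0,0.02,0.003]],
])

```text
clock: 13.23
eef_pos: [0.499, -0.1426, 0.0103]
tcp_rot: [-2.377, -2.054, 0.0]
wrist_force: [-1.1, 1.7, 1.2]
width: 0.359
gripper_force: 30.0
```

Request:
move_arm([
  [[1,0,0,-0.1,0],[1,0,0,-0.3,0],[1,0,0,-0.55,0],[1,0.2,0.1,-0.8,0],[1,0.5,0.2,-0.8,0],[1,0.75,0.2,-0.8,0],[1,1,0.2,-0.8,0],[1,1,0.2,-0.8,0],[1,1,0.2,-0.8,0]],
])

```text
clock: 13.98
eef_pos: [0.5507, 0.0056, 0.1296]
tcp_rot: [-2.369, -2.061, 0.0]
wrist_force: [-0.2, -1.2, -1.9]
width: 0.362
gripper_force: 30.0
```

Request:
move_arm([
  [[1,0.25,0.1,0,-0.547],[1,0.5,0.25,0,-0.547],[1,0.75,0.25,0,-0.547],[1,1,0.25,0,-0.547],[1,1,0.25,0,-0.547],[1,1,0.25,0,-0.547],[1,1,0.25,0,-0.547],[1,1,0.25,0,-0.547],[1,1,0.25,0,-0.547],[1,1,0.25,0,-0.547],[1,1,0.25,0,-0.547],[1,1,0.25,0,-0.547]],
])

```text
clock: 14.98
eef_pos: [0.6093, 0.1423, 0.1299]
tcp_rot: [-0.332, -3.124, 0.002]
wrist_force: [-0.8, -0.0, -1.8]
width: 0.363
gripper_force: 30.0
```

```bash
python3 go.py .619 .171 .07 180
```

```text
t 14.98 pos [0.6093 0.1423 0.1299] psi 167.85 tilt [-0.001 -0.001] w 0.363 f [-0.8 -0.  -1.8] j [-0.52  0.54  0.31  1.7  -0.19  0.94  1.22]
tool shift frac [-0.023  0.201  0.399] turn -0.067
```

Request:
move_arm([
  [[1,-0.023,0.2,0,-0.067],[1,-0.023,0.2,0.1,-0.067],[1,-0.023,0.2,0.2,-0.067],[1,-0.023,0.2,0.3,-0.067],[1,-0.023,0.2,0.4,-0.067],[1,-0.023,0.2,0.4,-0.067],[1,-0.023,0.2,0.4,-0.067]],
])

```text
clock: 15.57
eef_pos: [0.6187, 0.1712, 0.0695]
tcp_rot: [-0.011, -3.14, 0.002]
wrist_force: [0.4, -0.0, -1.0]
width: 0.362
gripper_force: 30.0
```

```bash
python3 go.py .619 .171 .0193 180
```

```text
t 15.57 pos [0.6187 0.1712 0.0695] psi 179.58 tilt [-0.002 -0.001] w 0.362 f [ 0.4 -0.  -1. ] j [-0.51  0.62  0.23  1.7  -0.18  0.84  1.37]
tool shift frac [-0.003 -0.001  0.335] turn -0.002
```

Request:
move_arm([
  [[1,0,0,0.08,0],[1,0,0,0.16,0],[1,0,0,0.23,0],[1,0,0,0.28,0],[1,0,0,0.31,0],[1,0,0,0.31,0],[1,0,0,0.315,0],[1,0,0,0.32,0],[1,0,0,0.325,0],[1,0,0,0.325,0]],
])

```text
clock: 16.4
eef_pos: [0.6194, 0.1731, 0.0218]
tcp_rot: [0.009, 3.141, 0.0]
wrist_force: [0.4, 0.2, -2.5]
width: 0.358
gripper_force: 30.0
```

Request:
move_arm([
  [[1,0,0,0.006,0],[1,0,0,0.012,0],[1,0,0,0.018,0],[1,0,0,0.018,0],[1,0,0,0.018,0]],
])

```text
clock: 16.82
eef_pos: [0.6193, 0.1731, 0.0193]
tcp_rot: [0.009, 3.141, 0.0]
wrist_force: [-2.4, -0.3, 4.6]
width: 0.365
gripper_force: 30.0
```

Contact; release and retreat.

Request:
move_arm([
  [[0.1,0,0,0,0],[-0.2,0,0,0,0],[-0.2,0,0,0,0],[-0.2,0,0,0,0],[-0.2,0,0,-0.1,0],[-0.2,0,0,-0.25,0],[-0.2,0,0,-0.45,0],[-0.2,0,0,-0.7,0],[-0.2,0,0,-0.9,0],[-0.2,0,0,-0.9,0]],
])

```text
clock: 17.65
eef_pos: [0.6228, 0.1737, 0.1605]
tcp_rot: [0.009, 3.132, 0.005]
wrist_force: [1.4, 0.4, 1.0]
width: 0.6
gripper_force: 0.0
```

```bash
python3 wr.py .012; python3 go.py .485 -.276 .15 147
```

```text
[-0.177 -0.614  0.146]
[0.5008 0.08  ] deg 178.5 [5.1261e+01 3.4179e+01 3.4000e-02 3.1000e-02 5.7000e-02] 4863
[0.6193 0.172 ] deg -0.3 [9.0957e+01 4.5890e+01 3.3000e-02 4.6000e-02 5.9000e-02] 6784
[0.6192 0.256 ] deg 0.5 [9.0887e+01 4.6260e+01 4.6000e-02 3.3000e-02 5.9000e-02] 6886
[0.62   0.0866] deg 1.2 [9.0965e+01 4.6783e+01 4.7000e-02 3.3000e-02 5.9000e-02] 6909
[ 0.7604 -0.0563] deg 11.1 [2.8586e+01 1.0550e+01 1.1000e-02 6.0000e-03 5.1000e-02] 226
t 17.7 pos [0.6215 0.1735 0.1576] psi 179.67 tilt [0.006 0.002] w 0.601 f [-0.7  0.1 -0.8] j [-0.53  0.53  0.26  1.63 -0.16  1.    1.35]
tool shift frac [ 0.893 -3.002  0.037] turn 0.182
```

Request:
move_arm([
  [[-0.4,0.1,-0.25,0,0],[-0.6,0.2,-0.5,0,0],[-1,0.3,-0.75,0,0],[-1,0.3,-1,0,0],[-1,0.3,-1,0,0]],
])

```text
clock: 18.12
eef_pos: [0.5716, 0.0136, 0.1533]
tcp_rot: [-0.024, -3.14, 0.007]
wrist_force: [0.1, -1.6, 0.0]
width: 0.914
gripper_force: 0.0
```

Request:
move_arm([
  [[-1,0.1,-0.25,0,0],[-1,0.2,-0.5,0,0],[-1,0.3,-0.75,0,0],[-1,0.3,-1,0,0],[-1,0.3,-1,0,0]],
])

```text
clock: 18.53
eef_pos: [0.5254, -0.1353, 0.1535]
tcp_rot: [-0.024, -3.141, 0.006]
wrist_force: [-0.2, -0.7, 0.7]
width: 0.996
gripper_force: 0.0
```

Request:
move_arm([
  [[-1,0.28,-0.25,0,0.182],[-1,0.28,-0.5,0,0.182],[-1,0.28,-0.75,0,0.182],[-1,0.28,-1,0,0.182],[-1,0.28,-1,0,0.182],[-1,0.28,-1,0,0.182],[-1,0.28,-1,0,0.182]],
])

```text
clock: 19.12
eef_pos: [0.4845, -0.2756, 0.1528]
tcp_rot: [-0.891, -3.011, -0.0]
wrist_force: [0.4, 1.4, -1.2]
width: 0.997
gripper_force: 0.0
```

```bash
python3 wr.py .003; python3 go.py .485 -.276 .014 147
```

```text
[-0.032 -0.55   0.164]
[ 0.3059 -0.3566] deg 6.7 [9.1984e+01 4.6740e+01 4.7000e-02 3.2000e-02 4.7000e-02] 8816
[ 0.4872 -0.2746] deg -32.8 [6.5032e+01 4.5792e+01 3.4000e-02 4.6000e-02 5.0000e-02] 4951
[ 0.3985 -0.4758] deg -122.8 [6.2034e+01 2.4415e+01 1.4000e-02 2.4000e-02 4.7000e-02] 2909
[ 0.547  -0.4371] deg 3.5 [3.5786e+01 9.7880e+00 9.0000e-03 6.0000e-03 6.3000e-02] 1318
t 19.17 pos [ 0.4848 -0.2749  0.1529] psi 147.13 tilt [-0.001  0.001] w 1.0 f [ 0.7  0.  -1. ] j [ 0.07  0.42  0.48  1.86 -0.24  0.92  1.66]
tool shift frac [-0.007 -0.006  0.926] turn 0.001
```

Request:
move_arm([
  [[-1,-0.01,0.006,0.2,0],[-1,-0.01,0.006,0.4,0],[-1,-0.01,0.006,0.6,0],[-1,-0.01,0.006,0.8,0],[-1,-0.01,0.006,0.9,0],[-1,-0.01,0.006,0.93,0],[-1,-0.01,0.006,0.93,0]],
])

```text
clock: 19.75
eef_pos: [0.486, -0.2746, 0.0132]
tcp_rot: [-0.889, -3.01, -0.002]
wrist_force: [-0.2, 0.4, 0.5]
width: 0.998
gripper_force: 0.0
```

```bash
python3 go.py .4865 -.275 .009 147
```

```text
t 19.75 pos [ 0.486  -0.2746  0.0132] psi 147.09 tilt [-0.002  0.002] w 0.998 f [-0.2  0.4  0.5] j [ 0.15  0.62  0.37  1.96 -0.37  0.63  1.77]
tool shift frac [-0.004 -0.001  0.028] turn 0.001
```

Request:
move_arm([
  [[0,0,0,0.02,0],[1,0,0,0.02,0],[1,0,0,0.02,0],[1,0,0,0.02,0],[1,0,0,0.02,0],[1,0,0,0.02,0],[1,0,0,0.02,0],[1,0,0,0.02,0],[1,0,0,0.02,0],[1,0,0,0.02,0],[1,0,0,0.02,0],[1,0,0,0.02,0]],
])

```text
clock: 20.75
eef_pos: [0.4865, -0.2762, 0.0114]
tcp_rot: [0.894, 3.012, 0.0]
wrist_force: [1.6, 0.5, 1.8]
width: 0.362
gripper_force: 30.0
```

Request:
move_arm([
  [[1,0,0,-0.1,0],[1,0,0,-0.3,0],[1,0,0,-0.55,0],[1,0.1,0.16,-0.8,0],[1,0.25,0.4,-0.8,0],[1,0.38,0.6,-0.8,0],[1,0.5,0.8,-0.8,0],[1,0.5,0.8,-0.8,0]],
])

```text
clock: 21.42
eef_pos: [0.4892, -0.1264, 0.1308]
tcp_rot: [-0.88, -3.013, -0.006]
wrist_force: [-0.3, -0.7, -2.1]
width: 0.361
gripper_force: 30.0
```

Request:
move_arm([
  [[1,0.13,0.2,0,0],[1,0.25,0.4,0,0],[1,0.38,0.6,0,0],[1,0.5,0.8,0,0],[1,0.5,0.8,0,0]],
])

```text
clock: 21.83
eef_pos: [0.4916, 0.0143, 0.1308]
tcp_rot: [-0.88, -3.014, -0.004]
wrist_force: [0.3, 0.3, -1.8]
width: 0.361
gripper_force: 30.0
```

Request:
move_arm([
  [[1,0.13,0.2,0,-0.183],[1,0.25,0.4,0,-0.183],[1,0.38,0.6,0,-0.183],[1,0.5,0.8,0,-0.183],[1,0.56,0.89,0,-0.183],[1,0.56,0.89,0,-0.183],[1,0.56,0.89,0,-0.183]],
])

```text
clock: 22.42
eef_pos: [0.494, 0.1647, 0.131]
tcp_rot: [-0.002, -3.141, 0.001]
wrist_force: [-0.7, -0.9, -2.2]
width: 0.362
gripper_force: 30.0
```

```bash
python3 wr.py .012; python3 go.py .494 .165 .07 180
```

```text
[-0.165 -0.484  0.161]
[0.3627 0.0871] deg 125.7 [2.6824e+01 1.0299e+01 1.0000e-02 5.0000e-03 4.6000e-02] 3449
[0.4934 0.0789] deg -3.2 [6.4716e+01 4.6905e+01 3.4000e-02 4.7000e-02 5.9000e-02] 6342
t 22.47 pos [0.4941 0.1634 0.131 ] psi 179.78 tilt [-0.001 -0.001] w 0.361 f [-0.4 -0.8 -2.8] j [-0.63  0.38  0.27  1.96 -0.13  0.82  1.28]
tool shift frac [0.001 0.011 0.407] turn -0.001
```

Request:
move_arm([
  [[1,-0.01,0.01,0.1,0],[1,-0.01,0.01,0.2,0],[1,-0.01,0.01,0.3,0],[1,-0.01,0.01,0.4,0],[1,-0.01,0.01,0.48,0],[1,-0.01,0.01,0.56,0],[1,-0.01,0.01,0.63,0],[1,-0.01,0.01,0.68,0],[1,-0.01,0.01,0.7,0],[1,-0.01,0.01,0.715,0],[1,-0.01,0.01,0.72,0],[1,-0.01,0.01,0.72,0]],
])

```text
clock: 23.47
eef_pos: [0.496, 0.1658, 0.0236]
tcp_rot: [0.004, 3.141, 0.0]
wrist_force: [-0.6, -0.0, -1.4]
width: 0.365
gripper_force: 30.0
```

Request:
move_arm([
  [[1,0,0,0.006,0],[1,0,0,0.012,0],[1,0,0,0.018,0],[1,0,0,0.021,0],[1,0,0,0.021,0],[1,0,0,0.021,0]],
])

```text
clock: 23.97
eef_pos: [0.4958, 0.1659, 0.0203]
tcp_rot: [0.004, 3.141, 0.0]
wrist_force: [-0.5, -0.4, 1.0]
width: 0.359
gripper_force: 30.0
```

Request:
move_arm([
  [[0.1,0,0,0.002,0],[-0.2,0,0,0.002,0],[-0.2,0,0,0.002,0],[-0.2,0,0,0.002,0],[-0.2,0,0,-0.1,0],[-0.2,0,0,-0.25,0],[-0.2,0,0,-0.45,0],[-0.2,0,0,-0.7,0],[-0.2,0,0,-0.9,0],[-0.2,0,0,-0.9,0]],
])

```text
clock: 24.8
eef_pos: [0.4989, 0.1668, 0.1609]
tcp_rot: [0.005, 3.134, 0.006]
wrist_force: [1.2, -0.3, 0.5]
width: 0.601
gripper_force: 0.0
```

Request:
move_arm([
  [[-0.2,0,-0.25,0,0],[-0.2,0,-0.5,-0.2,0],[-0.2,0,-0.75,-0.3,0],[-0.2,0,-1,-0.3,0],[-0.2,0,-1,-0.3,0],[-0.2,0,-1,-0.3,0]],
])

```text
clock: 25.3
eef_pos: [0.4953, 0.013, 0.2005]
tcp_rot: [0.013, 3.141, -0.0]
wrist_force: [-0.1, 1.3, -0.4]
width: 0.596
gripper_force: 0.0
```

Request:
move_arm([
  [[-0.2,0,-0.25,0,0],[-0.2,0,-0.5,0,0],[-0.2,0,-0.75,0,0],[-0.2,0,-1,0,0],[-0.2,0,-1,0,0],[-0.2,0,-1,0,0]],
])

```text
clock: 25.8
eef_pos: [0.4947, -0.1353, 0.1996]
tcp_rot: [-0.009, -3.141, 0.0]
wrist_force: [0.2, 0.4, -0.2]
width: 0.605
gripper_force: 0.0
```

```bash
python3 -c "
import top;top.run(save='pics/b.png')"; python3 go.py
```

```text
[ 0.31  -0.364] x-axis deg -1.5 L,W [7.8871e+01 2.0119e+01 1.0000e-02 2.0000e-02 4.6000e-02] [132.  23.  21.] 197
[0.618 0.256] x-axis deg -0.2 L,W [9.1567e+01 4.8163e+01 3.5000e-02 4.8000e-02 5.9000e-02] [131. 127. 131.] 573
[0.616 0.173] x-axis deg 2.9 L,W [9.0566e+01 4.6149e+01 4.6000e-02 3.0000e-02 5.9000e-02] [128. 126. 130.] 548
[0.618 0.085] x-axis deg 1.8 L,W [9.0830e+01 4.3894e+01 4.4000e-02 3.2000e-02 5.9000e-02] [133. 131. 135.] 550
[0.493 0.165] x-axis deg 2.1 L,W [6.4152e+01 4.6244e+01 4.6000e-02 3.2000e-02 5.9000e-02] [148. 146. 149.] 418
[0.492 0.078] x-axis deg -2.6 L,W [6.4862e+01 4.5322e+01 3.2000e-02 4.5000e-02 5.9000e-02] [151. 148. 151.] 410
[0.339 0.11 ] x-axis deg -43.7 L,W [8.5307e+01 4.4933e+01 7.0000e-03 4.5000e-02 4.8000e-02] [ 26.  59. 132.] 549
t 25.85 pos [ 0.495  -0.1334  0.1996] psi 179.84 tilt [-0.001  0.001] w 0.603 f [0.2 0.6 0.6] j [-0.17  0.29  0.42  1.91 -0.14  0.98  1.88]
```

View pics/b.png

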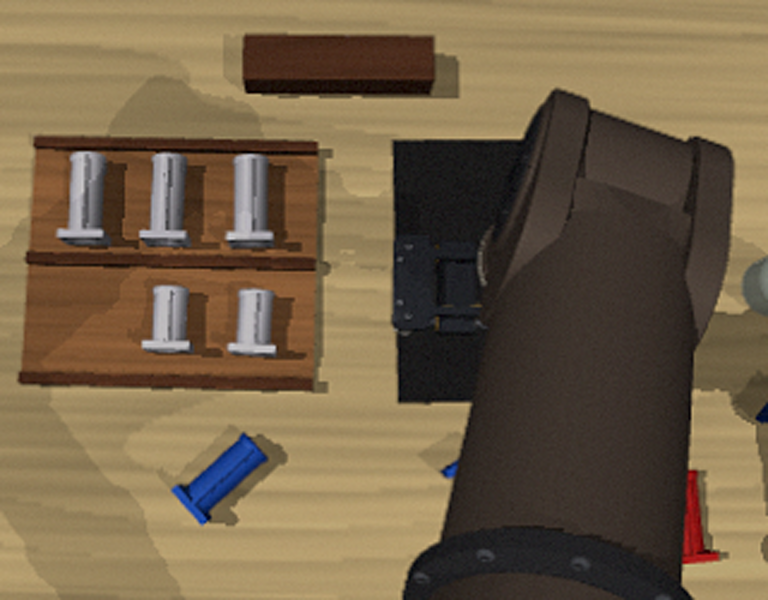

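The picture shows three long stubs in the far lane, with flanges in line at (80,235), (163,237) and (249,239). Two short stubs lie in the near lane at (166,347) and (251,349), and the arm is clear of them all.

```bash
python3 -c "
from h import *
print(r.close_job())"
```

```text
the job is handed in; nothing more can be done
None
```

The three loose stubs are sorted: both long ones lie in the long row and the short one in the short row, flanges in line within about 2 mm by the last top view, and the job is handed in at about 26 s on the robot's clock (no verdict was returned).

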